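Latch a sprung clamping jaw open and slide the bar in

ROBOT

A 7-joint arm with a two-finger parallel gripper is mounted at the origin on a cart in front of the work surface, level with it; the furniture and walls round the work are solid. World frame = base frame: x ahead of the robot, y to its left, z up, the work surface at z = 0. Lengths are in m, angles in rad, forces in N, time in s.
With the tool pointing down it reaches from about 0.4 to 0.925 m from the base axis. Payload 4.1 kg.
Tool frame: the origin (TCP) lies between the finger pads; the fingertips stand 17 mm ahead of it and the grasp point (between the pads) lies 2 mm behind it (bot.nose_length is the z of the fingertips in the tool frame, in m); z points along the fingers, y is the line along which they close (so a half turn about z gives the same grasp; the last joint's range is limited). The gripper opens to 85 mm and grips with 20 to 120 N. Pads are 22 mm wide; open, the fingers measure 114 mm over their backs; the gripper's body (76 mm by 85 mm) begins 54 mm behind the grasp point. The pads swing forward as they close: fully open they stand 13 mm farther back than shut.
Start: joints at [1.032, 0.398, 0.045, 1.537, -0.019, 1.207, -0.051], TCP at [0.277, -0.588, 0.214] pointing down, gripper open.
Joint ranges: [-2.82, 2.82], [-0.49, 2.23], [-1.37, 1.46], [0, 2.46], [-1.36, 4.5], [0.23, 2], [-2.94, 2.94]. Speed limits (rad/s): [2.57, 2.57, 3.14, 3.14, 3.14, 3.14, 3.14].

INTERFACE

Orientations are given as a rotation vector (axis times angle).
In Python, from workcell import bot gives the robot as it stands.
- The arm moves only by the shell command python3 -m creep 'ROWS' [FORCE]. ROWS is a JSON object of lists of equal length, an entry for each row: "linear": the shift along the tool's x, y, z in mm, a list of three; "turn": the turn, a rotation vector about the tool's x, y, z in degrees, a list of three; "jaw": the closure in counts, from 0 (fully open) to 255 (shut). A call has 1 to 5 rows; each row is the pose to reach, as a shift and turn from the pose commanded when the call began, along the tool's axes at that moment; what a row does not reach only later rows make up. A row lasts 1/10 s, in which the tool goes at most 50 mm and 8.59 degrees, less where a joint would pass 70% of its speed; a pose out of reach is approached as far as the arm can. A call with a gripper value outside its range is refused whole. The fingers move at their own pace and stop on an object; FORCE is the grip in N (left out, the last holds). Time passes only in rows, so rows that repeat a pose let the fingers close. It gives the time, the measured TCP pose, the force, the opening and the grip force at its end, in the units of the state.
- bot.sense(): the state, without advancing time (a new reading comes with each control period).
- bot.get_image(name): name is "scene" or "top" or "wrist"; returns (picture, depth): 400x640x3 uint8, red, green, blue; 400x640 float32, m along the optical axis (not along the pixel's ray), 0 where there is no reading.
- bot.camera_model(name): a dict with "camera_matrix" (3x3 intrinsics, pixels), "position" and "rotation" of the camera in the world. Camera axes: x right, y down, z forward; pixel columns grow to the right and rows downward; lengths in m; the calibration is good to about 2 mm. A picture is of the moment at which its call begins: read the wrist's pose just before it. camera_model takes no time and is no camera call; for the wrist camera it gives the pose at the moment of the call.
- bot.hand_in(): hands the job in; it is judged then, once.
The state is a dict: "clock": time; "qpos": joint angles; "dq": joint speeds; "joint_efforts": joint torques, N m; "tool_pos": TCP position; "eef_rot": TCP orientation; "contact_force": force on the tool from outside, world axes, zero at the start; "wrist_torque": the same for the moment, N m; "opening": opening from 0.0 (shut) to 1.0 (fully open); "grasp_force": force on a finger pad.
Only numpy, scipy, OpenCV 4.12 (cv2) and the standard library are available. Lean on these libraries where they do the work, as an engineer would, in place of code of your own. Each camera call takes 0.05 s, during which the arm holds its last target. There are 200 camera calls.

TASK

Get the tacking fixture loaded: push the upright plate of its sprung jaw away from the fence until the stop pin pops up, and let go, so that the jaw springs back and stays caught half open on the pin. Then push the square aluminium bar along the bed by its outer end, through the open jaw, until it is fully home against the end stop. Push only: the bar stays down on the bed all the time, and the loose things round the fixture stay where they are.

Things in the scene. Friction and masses are not known exactly. Their poses are not given: they have to be found in the camera images.
- fixture: Low steel fixture on the bench. Origin on the bench under the jaw's mid-length, on the centre line of the bar's channel; z up, +x = the way the jaw is pushed open, +y = the way the bar is pushed in. All x, y, z below are mm in this frame. Bed top z 10, y -205 to 85. Spring block and barrels behind the jaw: x 128 to 224, y -43 to 43, top z 44.
- jaw (a joint): Sprung aluminium jaw sliding along fixture +x, in m: 0 = shut, 0.060 = end of travel. Spring pushes it to 0: 4 N at 0, 8 N at 0.030, 11 N at 0.060, plus damping. Block: y -40 to 40, z 12 to 36, front face x -12.5 when shut. Pushed past about 0.031 the stop pin pops up; let go from there it returns and stays caught at about 0.030 (mouth 32 mm). Let go sooner, it goes back to 0.
- push_plate (a point): Middle of the near (-x) face of the upright plate on the jaw, to be pushed towards +x; moves with the jaw. Plate 60 wide (y), 10 thick, z 36 to 87; this point is at z 62, x 0, y 0 when shut. In front of it (-x side) only the jaw block (top z 36) and the fence (top z 22) stand below.
- stop_pin (a joint): Steel stop pin, 10 mm in diameter, at x 39, y 60: upward travel in m, 0 to 0.002 = held down under the wing on the jaw's +y side, 0.015 = fully popped up by its own spring (2 to 3.5 N). Up, it blocks the jaw's return at mid position. It rises by itself and need not be touched.
- pin_top (a point): Round top of the stop pin, at z 21 when down (hidden under the jaw's wing), z 36 when up.
- alu_bar: Loose square aluminium bar 140 x 25 x 25 mm, about 0.24 kg, lying in the channel along fixture y. Origin at the centre of its underside; its x runs along its length towards the end stop (fixture +y); underside z 10, top z 35. At the start its inner end is 10 to 30 mm short of the jaw, which when shut is in its way; home, its origin is at y -25.
- bar_end (a point): Centre of the bar's outer end face (12.5 mm above its underside), the face to push on towards fixture +y. The bar lies between two strips with 2 mm clearance each side: fence y -205 to 45, inner face x -14.5, and rail y -205 to -55, inner face x 14.5; both 12 mm wide, tops z 22, so the upper 13 mm of this face stands clear above them.
- end_stop (a point): Centre of the face of the end stop, the block across the far end of the channel, which the bar's inner end must reach: x 0, y 45, z 22. Block x -26 to 14, y 45 to 59, top z 38.
- flange_0: Bystander: pale turned aluminium ring lying flat, 69 mm across, 8 high, on the robot's side of the fixture. Origin: centre of its underside.
- collet_body: Bystander: small brass collet body lying down, 47 long, 12 thick, on the robot's side of the fixture. Origin: below its middle, on the bench.
- acid_brush: Bystander: flat wood-handled brush, 174 x 16 x 13, lying on the bench beyond the lead-in rail (+x side), its length (own y) along the fixture's y. Origin: centre of its underside.
- gas_cup_2: Bystander: ceramic torch cup, 18 in diameter, 47 high, standing upright on the bench beyond the brush. Origin: centre of its foot.
- marker_0: Bystander: pale marker with a dark cap, 125 x 14 x 14, lying on the bench past the fixture's +y edge. Origin: centre of its underside; length along its own y.
Mind the look-alikes: they are no part of the job. What is meant by the alu_bar is not brown or green, and is the larger of those in its own colour.

How it is judged:
On the way, in this order (a step that is already met when the one before it is completed fails the run):
1. the jaw has been let go and rests half open on the raised stop pin (value of joint jaw between 0.026 and 0.034 m and value of joint stop_pin above 0.011 m and contact force between jaw and the arm below 0.3 N and contact force between jaw and the fingers below 0.3 N), for 0.3 s.
2. the bar is home against the end stop, through the open jaw (y of alu_bar in the frame of fixture between -0.029 and -0.021 m and x of alu_bar in the frame of fixture between -0.007 and 0.01 m and angle between the x axis of alu_bar and the y axis of fixture, either way round below 0.08 rad and z of alu_bar in the frame of fixture between 0.005 and 0.014 m), for 0.2 s.
At the end, for the whole second after the job is handed in: The jaw is caught on the raised stop pin (jaw 26 to 34 mm open, pin up by more than 11 mm) and the bar lies at rest flat on the bed in the channel, its inner end within 4 mm of the end stop (all of step 2 and value of joint jaw between 0.026 and 0.034 m and value of joint stop_pin above 0.011 m and linear speed of alu_bar below 0.02 m/s); the robot touches nothing.
It fails at once if the bar is lifted or tipped off the bed (height (world z) of alu_bar above 0.02 m or angle between alu_bar's own z axis and vertical above 0.15 rad).
It fails at once if a loose bystander (ring, collet, brush, torch cup or marker) is shifted by more than 25 mm (distance of any of flange_0, collet_body, acid_brush, gas_cup_2, marker_0 from where it was at the start of the episode above 0.025 m).
It also fails if it takes over 45 s, if anything falls off the work surface, if the arm or the gripper's body presses on something with over 40 N, if the wrist force passes 120 N, or if a joint passes its speed limit or range.

## Working session

There is one attempt and no reset: what is moved stays moved. The work goes in short steps, Python scripts to look and compute and a shell command to move; the robot and the scene stay as the last step left them, time stands still between calls to the robot, and variables do not carry over. Pictures are saved under pics/ and viewed, at most 10 in all, crops included, and the job is handed in when it is done.

```bash
ls; mkdir -p pics
cat > h.py <<'E'
import numpy as np, cv2
from workcell import bot
from scipy.spatial.transform import Rotation as R
def cam(n):
    m=bot.camera_model(n); K=np.array(m["camera_matrix"]); p=np.array(m["position"]); r=np.array(m["rotation"])
    if r.shape!=(3,3): r=R.from_rotvec(r).as_matrix()
    return K,p,r
def ray(n,uv,z,c=None):
    K,p,r=c or cam(n); uv=np.atleast_2d(uv).astype(float)
    d=(r@np.linalg.inv(K)@np.c_[uv,np.ones(len(uv))].T).T
    return p+d*((z-p[2])/d[:,2])[:,None]
def cloud(n,dep,c):
    K,p,r=c; v,u=np.mgrid[:400,:640]
    q=np.stack([(u-K[0,2])/K[0,0]*dep,(v-K[1,2])/K[1,1]*dep,dep],-1)
    return q@r.T+p
E
python3 - <<'E'
from h import *
s=bot.sense(); print(s)
for n in("top","scene"):
    im,d=bot.get_image(n); cv2.imwrite(f"pics/{n}0.png",im[:,:,::-1]); np.save(f"{n}0.npy",d); print(n,cam(n))
E
```

```text
pics
{'clock': 0.0, 'qpos': array([ 1.031992  ,  0.39919879,  0.045024  ,  1.53787615, -0.01870182,
        1.20692213, -0.05066854]), 'dq': array([-0.00122023,  0.00036461,  0.00021669,  0.00116931, -0.00103459,
       -0.00079792, -0.00014287]), 'joint_efforts': array([-2.62373569e-04, -4.75126183e+01,  1.36493403e+00, -2.54218823e+01,
        1.15828394e-02,  9.32591764e-03, -8.56253138e-06]), 'tool_pos': array([ 0.2764807 , -0.58752007,  0.21246064]), 'eef_rot': array([-3.06403058e+00, -6.85106584e-01,  8.79029475e-04]), 'contact_force': array([-0.2014044 ,  0.11657846,  0.06526339]), 'wrist_torque': array([ 0.05441106,  0.0575975 , -0.06928968]), 'grasp_force': 0.0, 'opening': 0.9977263382756781}
top (array([[383.81907252,   0.        , 320.48877874],
       [  0.        , 383.81907252, 200.35963863],
       [  0.        ,   0.        ,   1.        ]]), array([ 0.38898534, -0.1092516 ,  0.91785181]), array([[-0.01657765, -0.97894807,  0.20343515],
       [-0.99985099,  0.01721047,  0.00134183],
       [-0.0048148 , -0.20338259, -0.9790875 ]]))
scene (array([[501.72751191,   0.        , 315.0604053 ],
       [  0.        , 501.72751191, 201.59474154],
       [  0.        ,   0.        ,   1.        ]]), array([-0.14355666,  0.42111733,  1.09397593]), array([[-0.58156574, -0.62118496,  0.52527187],
       [-0.81339615,  0.43373711, -0.38763234],
       [ 0.01296148, -0.65268781, -0.75751609]]))
```

View pics/top0.png

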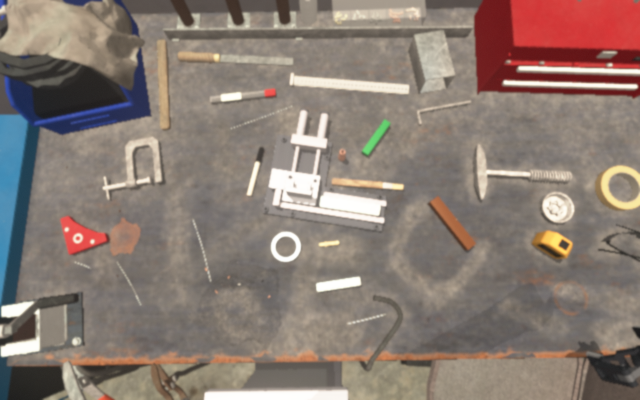

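View pics/scene0.png

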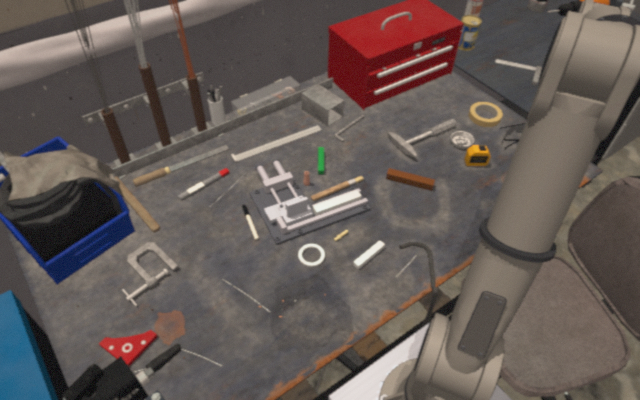

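Top view: the fixture is around (325,180), with the jaw at (297,183), the spring barrels at (310,140) and the end stop near (275,205). Candidates for the bar:
- silver bar in the channel, (350,203)
- short white bar, (338,284)
- green bar, (377,138)
- brown bar, (452,223)

I choose the one in the channel because it is silver and the larger of its colour. I'll check that in a close crop.

Run:
```python
from h import *
im=cv2.imread("pics/top0.png")
cv2.imwrite("pics/crop0.png",cv2.resize(im[100:240,255:415],None,fx=5,fy=4.28 if 0 else 4.2,interpolation=cv2.INTER_CUBIC)[:600])
d=np.load("top0.npy"); c=cam("top"); P=cloud("top",d,c)*1000
for u,v in [(350,160+60),(350,203),(338,284),(297,183),(310,140),(285,245),(300,178),(290,188),(380,225),(275,205),(400,250)]:
    print((u,v),P[v,u].round())
# bar & white bars via mask
hsv=cv2.cvtColor(im,cv2.COLOR_BGR2HSV)
m=((hsv[...,2]>165)&(hsv[...,1]<60)).astype(np.uint8)
n,l,st,ce=cv2.connectedComponentsWithStats(m)
for i in range(1,n):
    if st[i,4]>60 and 90<ce[i][1]<300 and 200<ce[i][0]<450:
        vv,uu=np.where(l==i); r=cv2.minAreaRect(np.c_[uu,vv].astype(np.float32)); print(st[i],r, "z",np.median(P[l==i][:,2]).round(1))
# dark bed rectangle at z~10
```

```text
(350, 220) [ 528. -178.   12.]
(350, 203) [ 565. -177.   36.]
(338, 284) [ 380. -145.   18.]
(297, 183) [616. -53.  34.]
(310, 140) [720. -85.  42.]
(285, 245) [472. -22.   1.]
(300, 178) [627. -60.  36.]
(290, 188) [591. -41.  88.]
(380, 225) [ 515. -249.   11.]
(275, 205) [563.  -1.  34.]
(400, 250) [ 456. -295.   -0.]
[209  90  55  12 349] ((235.78604125976562, 95.39518737792969), (8.656723022460938, 54.583614349365234), 82.40535736083984) z 8.9
[417 100  54  24 204] ((442.26727294921875, 106.4569091796875), (13.655869483947754, 56.067848205566406), 66.80140686035156) z 5.8
[ 268  109  119  115 4476] ((331.7395935058594, 164.51132202148438), (120.60832977294922, 100.89596557617188), 8.820379257202148) z 33.8
[246 161  14  35 216] ((252.68463134765625, 178.32308959960938), (6.227111339569092, 35.696258544921875), 15.255120277404785) z 9.7
[382 182  19   7  88] ((391.0, 185.0), (6.0, 18.0), 90.0) z 10.0
[270 231  32  31 496] ((285.5, 246.0), (30.0, 31.0), 90.0) z 6.1
[315 276  47  16 466] ((338.01153564453125, 283.5751647949219), (10.263860702514648, 45.92127227783203), 81.25383758544922) z 17.2
```

View pics/crop0.png

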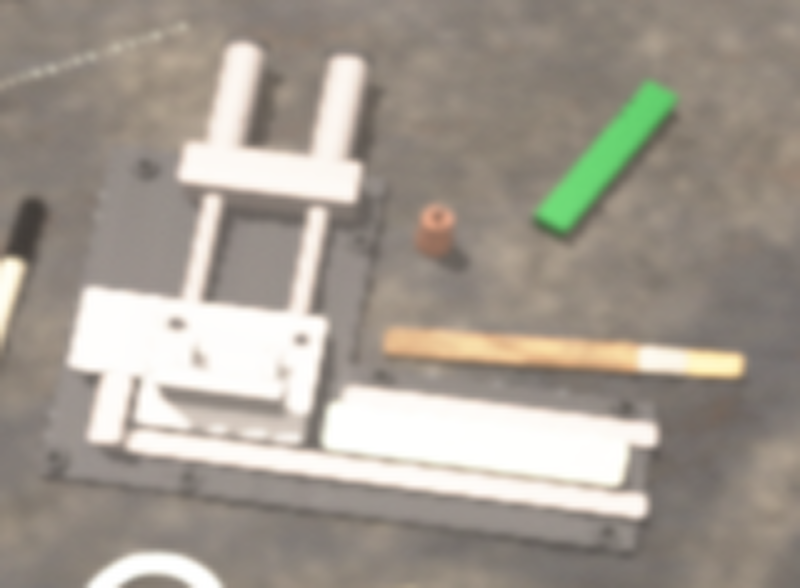

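The crop confirms it: the silver bar lies in the channel from crop (325,425) to (630,465), with its outer end on the right. The push plate is at (215,375) and the spring block is at the top.

```bash
cat > fx.py <<'E'
from h import *
def fit(P,zlo,zhi,box):
    m=(P[...,2]>zlo)&(P[...,2]<zhi)&(P[...,0]>box[0])&(P[...,0]<box[1])&(P[...,1]>box[2])&(P[...,1]<box[3])
    q=P[m][:,:2].astype(np.float32); 
    return cv2.minAreaRect(q),len(q),q
E
python3 - <<'E'
from fx import *
d=np.load("top0.npy"); c=cam("top"); P=cloud("top",d,c)*1000
def px(cr,z): return (ray("top",np.array(cr)/[5,4.2]+[255,100],z/1000,c)*1000).round(1)[:,:2]
bed=px([(45,477),(633,548),(655,405),(100,150)],10); print("bed front L,R, rear R, rear L",bed.tolist())
bar=px([(327,445),(622,485),(633,440),(340,398)],35); print("bar top",bar.tolist())
f=px([(130,430),(648,490),(645,518),(130,452)],22);print("fence",f.tolist())
pl=px([(140,372),(285,400),(290,385)],87);print("plate top",pl.tolist())
b=bed[1]-bed[0]; print("len",np.hypot(*b),"yaw of +y", np.degrees(np.arctan2(-b[1],-b[0])), "fence", [np.degrees(np.arctan2(*(x[::-1]))) for x in (f[0]-f[1],f[3]-f[2])],"bar",[np.degrees(np.arctan2(*(x[::-1]))) for x in (bar[0]-bar[1],bar[3]-bar[2])],"barlen",np.hypot(*(bar[0]-bar[1])),np.hypot(*(bar[3]-bar[2])))
for nm,z0,z1,bx in(("bar",31,39,(520,600,-260,-90)),("plate",78,95,(540,660,-120,40)),("sblock",40,50,(640,760,-120,0))):
    r,n,q=fit(P,z0,z1,bx); print(nm,r,n,np.percentile(q,[2,50,98],axis=0).round().tolist())
# scene camera cloud too
d=np.load("scene0.npy"); c=cam("scene"); P=cloud("scene",d,c)*1000
for nm,z0,z1,bx in(("bar",31,39,(520,600,-260,-90)),("plate",78,95,(540,660,-120,40))):
    r,n,q=fit(P,z0,z1,bx); print("scene",nm,r,n,np.percentile(q,[2,50,98],axis=0).round().tolist())
E
```

```text
bed front L,R, rear R, rear L [[547.6, 28.1], [502.0, -251.9], [584.5, -266.6], [745.0, 3.2]]
bar top [[559.1, -107.6], [534.1, -244.6], [559.4, -251.0], [585.8, -114.2]]
fence [[571.9, -13.9], [533.1, -258.7], [517.3, -256.5], [559.2, -13.9]]
plate top [[589.9, -25.1], [573.5, -89.5], [581.6, -91.8]]
len 283.6888436297769 yaw of +y 80.75017854970291 fence [np.float64(80.99372371562805), np.float64(80.20098526710535)] bar [np.float64(79.6583547055211), np.float64(79.07719528013075)] barlen 139.26234236145822 139.32408262751994
bar ((567.0113525390625, -166.73114013671875), (160.9883270263672, 39.087371826171875), 79.09088897705078) 690 [[540.0, -242.0], [560.0, -168.0], [593.0, -91.0]]
plate ((585.08984375, -58.57488250732422), (59.529930114746094, 10.826486587524414), 80.40745544433594) 137 [[576.0, -87.0], [584.0, -58.0], [594.0, -30.0]]
sblock ((723.7564697265625, -79.34858703613281), (79.50187683105469, 45.40947341918945), 88.77001190185547) 321 [[702.0, -119.0], [717.0, -80.0], [733.0, -42.0]]
scene bar ((559.3175048828125, -166.82814025878906), (155.57711791992188, 32.458770751953125), 78.77779388427734) 377 [[538.0, -241.0], [558.0, -171.0], [581.0, -93.0]]
scene plate ((582.24169921875, -56.151573181152344), (59.79233169555664, 17.248031616210938), 78.0302505493164) 106 [[574.0, -84.0], [582.0, -55.0], [592.0, -28.0]]
```

```bash
cat > go.py <<'E'
from h import *
import sys
YAW=-9.7; O=np.array([579.5,-57,0]); F=R.from_euler('z',YAW,degrees=True)
def st():
    s=bot.sense(); T=R.from_rotvec(s["eef_rot"]); p=s["tool_pos"]*1000
    return s,T,p
def plan(fx):  # target TCP in fixture mm
    s,T,p=st(); w=O+F.apply(fx)
    G=R.from_euler('z',YAW,degrees=True)*R.from_euler('x',180,degrees=True)
    print("t",round(s["clock"],2),"tcp fix",F.inv().apply(p-O).round(1),"F fix",F.inv().apply(s["contact_force"]).round(2),"open",round(s["opening"],2))
    print(" target",fx,"world",w.round(1),"linear",T.inv().apply(w-p).round(1),"turn",np.degrees((T.inv()*G).as_rotvec()).round(2))
for a in sys.argv[1:]: plan(eval(a))
E
python3 go.py [-50,0,190] [-50,0,72] [-45,0,72]; python3 -c "
from workcell import bot; print(bot.nose_length)"
```

```text
t 0.1 tcp fix [-209.3 -574.1  212.6] F fix [ 0.11  0.45 -0.65] open 1.0
 target [-50, 0, 190] world [530.2 -48.6 190. ] linear [ 459.1 -379.6   23.2] turn [-0.1   0.04 34.9 ]
t 0.1 tcp fix [-209.3 -574.1  212.6] F fix [ 0.11  0.45 -0.65] open 1.0
 target [-50, 0, 72] world [530.2 -48.6  72. ] linear [ 459.1 -379.4  141.2] turn [-0.1   0.04 34.9 ]
t 0.1 tcp fix [-209.3 -574.1  212.6] F fix [ 0.11  0.45 -0.65] open 1.0
 target [-45, 0, 72] world [535.1 -49.4  72. ] linear [ 463.2 -376.5  141.2] turn [-0.1   0.04 34.9 ]
0.017
```

```bash
python3 -m creep '{"linear":[[459,-380,23],[459,-380,23],[459,-380,23],[459,-380,23],[459,-380,23]],"turn":[[0,0,35],[0,0,35],[0,0,35],[0,0,35],[0,0,35]],"jaw":[255,255,255,255,255]}'; python3 go.py [-50,0,190]
```

```text
clock: 0.6
tool_pos: [0.3809, -0.3659, 0.2038]
eef_rot: [3.129, -0.274, -0.001]
contact_force: [0.8, -0.3, -0.3]
opening: 0.144
grasp_force: 0.0
t 0.6 tcp fix [-143.8 -338.   203.8] F fix [ 0.81 -0.16 -0.34] open 0.14
 target [-50, 0, 190] world [530.2 -48.6 190. ] linear [  91.9 -338.5   13.7] turn [ 0.01  0.02 -0.32]
```

```bash
python3 -m creep '{"linear":[[92,-338,14],[92,-338,14],[92,-338,14],[92,-338,14],[92,-338,14]],"turn":[[0,0,0],[0,0,0],[0,0,0],[0,0,0],[0,0,0]],"jaw":[255,255,255,255,255]}';python3 -m creep '{"linear":[[24,-90,4],[24,-90,4],[24,-90,4],[24,-90,4]],"turn":[[0,0,0],[0,0,0],[0,0,0],[0,0,0]],"jaw":[255,255,255,255]}'; python3 go.py [-50,0,72]
```

```text
clock: 1.1
tool_pos: [0.4866, -0.1393, 0.1939]
eef_rot: [3.13, -0.268, -0.0]
contact_force: [0.7, -0.1, -0.2]
opening: 0.003
grasp_force: 0.0
clock: 1.5
tool_pos: [0.5252, -0.0555, 0.1896]
eef_rot: [3.13, -0.264, -0.002]
contact_force: [0.4, -1.4, -0.0]
opening: -0.003
grasp_force: 0.0
t 1.5 tcp fix [-53.8  -7.7 189.6] F fix [ 0.64 -1.35 -0.02] open -0.0
 target [-50, 0, 72] world [530.2 -48.6  72. ] linear [  3.9  -7.7 117.6] turn [0.02 0.07 0.07]
```

```bash
python3 -m creep '{"linear":[[4,-8,40],[4,-8,80],[4,-8,117],[4,-8,117]],"turn":[[0,0,0],[0,0,0],[0,0,0],[0,0,0]],"jaw":[255,255,255,255]}';python3 go.py [-30,0,72]
python3 - <<'E'
from fx import *
a=[]
for n in("wrist","top"):
    c=cam(n); im,d=bot.get_image(n); P=cloud(n,d,c)*1000; a.append(im if n=="wrist" else cv2.resize(im[120:260,235:435],(640,448)))
    r,k,q=fit(P,76,92,(560,640,-120,20)); print(n,"plate",r,k)
cv2.imwrite("pics/b.png",cv2.resize(np.vstack(a)[:,:,::-1],(450,596)))
E
```

```text
clock: 1.9
tool_pos: [0.5252, -0.0514, 0.0684]
eef_rot: [3.128, -0.272, -0.018]
contact_force: [-0.4, -1.0, 0.2]
opening: -0.003
grasp_force: 0.0
t 1.9 tcp fix [-54.5  -3.7  68.4] F fix [-0.25 -1.07  0.23] open -0.0
 target [-30, 0, 72] world [549.9 -51.9  72. ] linear [24.4 -3.8 -3.9] turn [ 0.14  0.65 -0.25]
wrist plate ((583.909912109375, -57.85043716430664), (59.92911911010742, 10.120162963867188), 80.04589080810547) 3557
top plate ((0.0, 0.0), (0.0, 0.0), 0.0) 0
```

View pics/b.png

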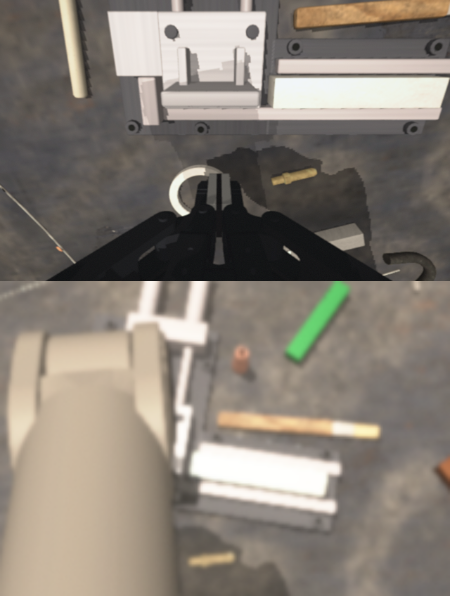

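The wrist view shows the plate at about (210,95) and the closed fingers at (220,190), centred on it. The ring and collet lie clear below. The fitted plate is 59.9 x 10.1 mm, which matches the given size.

```bash
python3 -m creep '{"linear":[[10,0,0],[20,0,0],[30,0,0],[36,0,0],[36,0,0]],"turn":[[0,0,0],[0,0,0],[0,0,0],[0,0,0],[0,0,0]],"jaw":[255,255,255,255,255]}';python3 go.py [26,0,72]
```

```text
clock: 2.5
tool_pos: [0.5676, -0.0557, 0.0736]
eef_rot: [-3.13, 0.269, -0.002]
contact_force: [-0.3, 0.1, 0.3]
opening: -0.005
grasp_force: 0.0
t 2.5 tcp fix [-11.9  -0.7  73.6] F fix [-0.31  0.04  0.31] open -0.0
 target [26, 0, 72] world [605.1 -61.4  72. ] linear [37.9 -0.8  1.6] turn [-0.01 -0.08 -0.11]
```

```bash
python3 -m creep '{"linear":[[8,0,0],[16,0,0],[24,0,0],[32,0,0],[36,0,0]],"turn":[[0,0,0],[0,0,0],[0,0,0],[0,0,0],[0,0,0]],"jaw":[255,255,255,255,255]}';python3 -m creep '{"linear":[[0,0,0],[0,0,0]],"turn":[[0,0,0],[0,0,0]],"jaw":[255,255]}';python3 go.py [26,0,72]
python3 - <<'E'
from fx import *
c=cam("wrist"); im,d=bot.get_image("wrist"); P=cloud("wrist",d,c)*1000
r,k,q=fit(P,76,92,(560,680,-120,20)); print("plate",r,k,"jaw",(np.array(r[0])-[583.9,-57.85])@[.985,-.171])
E
```

```text
clock: 3.0
tool_pos: [0.6027, -0.0618, 0.0731]
eef_rot: [3.13, -0.268, 0.001]
contact_force: [0.7, 1.5, 0.3]
opening: -0.001
grasp_force: 0.0
clock: 3.2
tool_pos: [0.6014, -0.0617, 0.073]
eef_rot: [3.13, -0.268, -0.001]
contact_force: [0.1, 0.5, 0.6]
opening: -0.001
grasp_force: 0.0
t 3.2 tcp fix [22.3 -0.9 73. ] F fix [-0.02  0.52  0.61] open -0.0
 target [26, 0, 72] world [605.1 -61.4  72. ] linear [ 3.7 -0.9  1. ] turn [ 0.01  0.03 -0.1 ]
plate ((584.6903686523438, -57.96729278564453), (59.88986587524414, 11.144765853881836), 79.1983871459961) 1201 jaw 0.7985701889038308
```

Run:
```python
from fx import *
c=cam("wrist"); im,d=bot.get_image("wrist"); P=cloud("wrist",d,c)*1000
r,k,q=fit(P,76,92,(560,680,-120,20)); print("plate",r,k,c[1]);print(st if 0 else bot.sense()["tool_pos"])
i2,_=bot.get_image("scene")
cv2.imwrite("pics/c.png",np.vstack([cv2.resize(im,(480,300)),cv2.resize(i2[120:270,200:440],(480,300))])[:,:,::-1])
```

```text
plate ((584.5185546875, -57.900062561035156), (60.19306182861328, 10.665571212768555), 80.20327758789062) 1204 [ 0.68394357 -0.07687904  0.23295043]
[ 0.60122233 -0.06162151  0.07306217]
```

View pics/c.png

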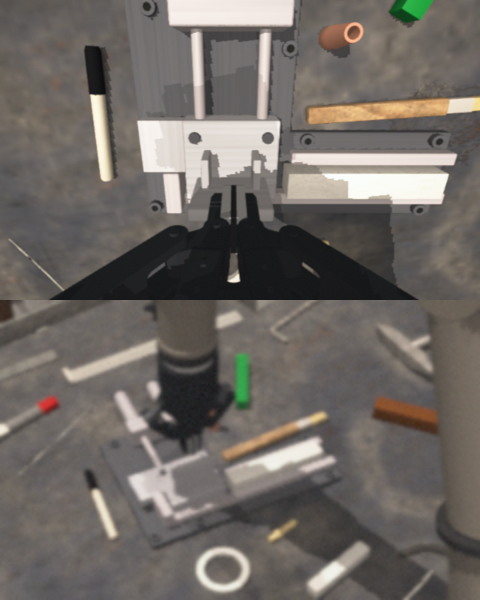

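The wrist view shows the fingertips around (235,195), over the plate top at (230,205). The plate has not moved and there is no force, so I'll check where the fingers really are from the depth data.

```bash
python3 - <<'E'
from fx import *
F=R.from_euler('z',-9.9,degrees=True); O=np.array([579,-57,0])
for n in("wrist","scene"):
    c=cam(n); im,d=bot.get_image(n); P=F.inv().apply((cloud(n,d,c)*1000-O).reshape(-1,3)).reshape(400,640,3)
    m=(im.max(2)<60)&(d>0)&(abs(P[...,1])<60)&(abs(P[...,0])<90)&(P[...,2]>40)&(P[...,2]<150)
    q=P[m]; 
    for a in range(40,150,10):
        s=q[(q[:,2]>=a)&(q[:,2]<a+10)]
        if len(s)>5: print(n,a,len(s),np.percentile(s,[2,98],axis=0).round().tolist())
    if n=="wrist":
        for v in range(225,330,12): print(v,[P[v,u].round().astype(int).tolist() for u in(300,306,313,320,326)])
E
python3 go.py [0,0,72]
```

```text
wrist 90 94 [[28.0, -14.0, 95.0], [33.0, 10.0, 100.0]]
wrist 100 411 [[28.0, -15.0, 100.0], [33.0, 11.0, 110.0]]
wrist 110 507 [[28.0, -15.0, 110.0], [33.0, 11.0, 120.0]]
wrist 120 628 [[12.0, -14.0, 120.0], [34.0, 10.0, 130.0]]
wrist 130 2352 [[14.0, -31.0, 131.0], [36.0, 27.0, 140.0]]
wrist 140 7562 [[14.0, -38.0, 140.0], [35.0, 34.0, 150.0]]
225 [[17, 5, 35], [17, 1, 35], [17, -3, 36], [17, -8, 36], [17, -12, 36]]
237 [[10, 5, 38], [10, 1, 38], [10, -3, 38], [10, -8, 38], [10, -12, 38]]
249 [[33, 3, 97], [34, 0, 98], [33, -3, 97], [33, -6, 97], [9, -11, 53]]
261 [[33, 3, 108], [34, 0, 109], [33, -3, 107], [33, -6, 108], [33, -8, 108]]
273 [[33, 3, 117], [33, 0, 116], [33, -3, 117], [33, -5, 116], [33, -8, 118]]
285 [[33, 2, 125], [33, 0, 125], [33, -3, 125], [33, -5, 125], [33, -7, 125]]
297 [[34, 2, 134], [29, 0, 128], [29, -3, 128], [34, -5, 134], [34, -7, 134]]
309 [[34, 2, 140], [29, 0, 134], [25, -3, 129], [35, -5, 141], [34, -7, 140]]
321 [[33, 2, 145], [27, 0, 137], [19, -3, 128], [32, -5, 144], [34, -6, 146]]
scene 100 6 [[16.0, 11.0, 102.0], [29.0, 13.0, 108.0]]
scene 110 8 [[15.0, 9.0, 112.0], [24.0, 13.0, 119.0]]
scene 130 31 [[9.0, -20.0, 131.0], [23.0, 27.0, 140.0]]
scene 140 89 [[7.0, -31.0, 140.0], [32.0, 33.0, 150.0]]
t 3.45 tcp fix [22.3 -0.9 73.2] F fix [-0.1   0.12  0.49] open 0.0
 target [0, 0, 72] world [579.5 -57.   72. ] linear [-22.3  -0.9   1.2] turn [ 0.01  0.01 -0.09]
```

The depth data shows the fingertips at about z 93. That is 37 mm higher than tool_pos plus the nose length implies, so they passed over the plate (top 87). I'll back off above the plate, go down in front of it, and measure the tip height there before touching anything.

```bash
python3 -m creep '{"linear":[[0,0,-10],[-35,0,-10],[-75,0,-10],[-75,0,20],[-75,0,30]],"turn":[[0,0,0],[0,0,0],[0,0,0],[0,0,0],[0,0,0]],"jaw":[255,255,255,255,255]}';python3 -m creep '{"linear":[[0,0,0],[0,0,0]],"turn":[[0,0,0],[0,0,0]],"jaw":[255,255]}'
cat > tip.py <<'E'
from fx import *
F=R.from_euler('z',-9.9,degrees=True); O=np.array([579,-57,0])
s=bot.sense(); t=F.inv().apply(s["tool_pos"]*1000-O); print("t",s["clock"],"tcp",t.round(1),"F",F.inv().apply(s["contact_force"]).round(1))
c=cam("wrist"); im,d=bot.get_image("wrist"); cv2.imwrite("pics/w.png",im[:,:,::-1]); P=F.inv().apply((cloud("wrist",d,c)*1000-O).reshape(-1,3)).reshape(400,640,3)
Z=P-t
m=(d>0)&(abs(Z[...,1])<16)&(Z[...,0]>5)&(Z[...,0]<14)&(Z[...,2]>-30)&(Z[...,2]<70)
q=P[m]; print("finger front",len(q),np.percentile(q,[1,50,99],axis=0).round(1).tolist())
m=(P[...,2]>76)&(P[...,2]<92)&(abs(P[...,1])<40)&(P[...,0]>-8)&(P[...,0]<75)&(im.min(2)>70)
q=P[m]; print("plate top",len(q),np.percentile(q,[2,50,98],axis=0).round(1).tolist() if len(q) else 0)
E
python3 tip.py
```

```text
clock: 3.95
tool_pos: [0.5259, -0.0489, 0.0425]
eef_rot: [3.13, -0.268, -0.003]
contact_force: [0.3, -0.8, 0.6]
opening: -0.002
grasp_force: 0.0
clock: 4.15
tool_pos: [0.5291, -0.049, 0.0438]
eef_rot: [-3.13, 0.269, -0.002]
contact_force: [0.6, 0.5, 0.7]
opening: -0.006
grasp_force: 0.0
t 4.15 tcp [-50.6  -0.7  43.8] F [0.5 0.5 0.7]
finger front 4543 [[-45.1, -15.4, 15.4], [-40.3, -1.0, 94.0], [-37.4, 14.6, 113.4]]
plate top 5013 [[0.4, -28.0, 77.6], [6.1, 0.1, 86.3], [9.9, 28.1, 87.7]]
```

```bash
cat >> tip.py <<'E'
m=(d>0)&(abs(Z[...,1])<9)&(abs(Z[...,0])<14)&(Z[...,2]<120)&(P[...,2]>14)
q=P[m]; print("low z hist",[(int(a),int(((q[:,2]>=a)&(q[:,2]<a+4)).sum())) for a in range(12,112,4)])
E
python3 tip.py; python3 -c "
import cv2;i=cv2.imread('pics/w.png');cv2.imwrite('pics/w1.png',i[150:400,150:500])"
```

```text
t 4.2 tcp [-50.3  -0.7  44. ] F [0.1 0.5 0.4]
finger front 4559 [[-44.8, -15.4, 15.4], [-40.0, -1.0, 94.1], [-37.2, 14.7, 113.7]]
plate top 4930 [[0.6, -28.1, 77.3], [6.2, 0.2, 86.3], [10.0, 28.2, 87.6]]
low z hist [(12, 24), (16, 6), (20, 0), (24, 0), (28, 0), (32, 0), (36, 0), (40, 0), (44, 0), (48, 0), (52, 0), (56, 0), (60, 0), (64, 79), (68, 168), (72, 171), (76, 201), (80, 207), (84, 227), (88, 258), (92, 213), (96, 644), (100, 156), (104, 441), (108, 712)]
```

View pics/w1.png

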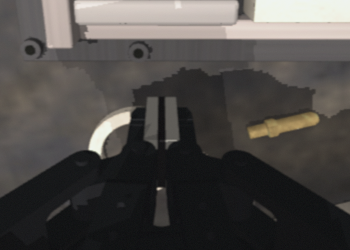

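The pads are visible at about (162,115) in the crop, in front of the plate. The lowest finger depth is z 64 with the TCP at 44, so the true tip height is TCP + 20. At this height the pads face the plate, so I'll push now.

```bash
python3 -m creep '{"linear":[[10,0,4],[20,0,4],[30,0,4],[36,0,4],[36,0,4]],"turn":[[0,0,0],[0,0,0],[0,0,0],[0,0,0],[0,0,0]],"jaw":[255,255,255,255,255]}';python3 -m creep '{"linear":[[6,0,0],[12,0,0],[18,0,0],[18,0,0]],"turn":[[0,0,0],[0,0,0],[0,0,0],[0,0,0]],"jaw":[255,255,255,255]}'; python3 tip.py
```

```text
clock: 4.75
tool_pos: [0.5646, -0.0552, 0.0392]
eef_rot: [-3.13, 0.269, -0.002]
contact_force: [0.9, 0.1, 0.0]
opening: -0.001
grasp_force: 0.0
clock: 5.15
tool_pos: [0.5787, -0.0579, 0.0385]
eef_rot: [3.13, -0.268, -0.008]
contact_force: [-4.2, 0.7, 1.9]
opening: 0.002
grasp_force: 2.4
t 5.15 tcp [-0.1 -0.9 38.5] F [-4.2 -0.1  1.9]
finger front 3370 [[5.6, -15.9, 80.0], [11.3, -1.1, 97.1], [13.7, 14.8, 108.3]]
plate top 5348 [[10.3, -27.9, 76.6], [18.2, 0.0, 86.0], [20.7, 28.2, 89.3]]
low z hist [(12, 0), (16, 0), (20, 0), (24, 0), (28, 0), (32, 0), (36, 0), (40, 0), (44, 0), (48, 0), (52, 0), (56, 0), (60, 0), (64, 0), (68, 0), (72, 0), (76, 10), (80, 55), (84, 468), (88, 207), (92, 610), (96, 208), (100, 658), (104, 577), (108, 448)]
```

Contact: 4 N, and the jaw is about 11 mm open. I'll keep pushing to about 36 mm.

```bash
python3 -m creep '{"linear":[[7,0,0],[14,0,0],[20,0,0],[25,0,0],[25,0,0]],"turn":[[0,0,0],[0,0,0],[0,0,0],[0,0,0],[0,0,0]],"jaw":[255,255,255,255,255]}';python3 -m creep '{"linear":[[0,0,0],[0,0,0]],"turn":[[0,0,0],[0,0,0]],"jaw":[255,255]}'; python3 tip.py|head -3
```

```text
clock: 5.7
tool_pos: [0.6025, -0.062, 0.0383]
eef_rot: [3.13, -0.268, -0.011]
contact_force: [-7.7, 1.4, 2.8]
opening: 0.003
grasp_force: 3.9
clock: 5.9
tool_pos: [0.6021, -0.0619, 0.0384]
eef_rot: [3.13, -0.268, -0.011]
contact_force: [-8.1, 0.5, 2.2]
opening: -0.002
grasp_force: 4.0
t 5.9 tcp [23.6 -0.9 38.4] F [-8.1 -0.9  2.2]
finger front 3319 [[29.3, -15.9, 80.0], [35.1, -1.1, 97.2], [37.5, 14.7, 108.1]]
plate top 5322 [[34.1, -28.0, 76.7], [42.0, 0.1, 86.1], [44.5, 28.2, 88.9]]
```

```bash
python3 -m creep '{"linear":[[4,0,0],[4,0,0],[4,0,0],[-4,0,0],[-12,0,0]],"turn":[[0,0,0],[0,0,0],[0,0,0],[0,0,0],[0,0,0]],"jaw":[255,255,255,255,255]}';python3 -m creep '{"linear":[[-15,0,0],[-30,0,0],[-45,0,0],[-45,0,0],[-45,0,0]],"turn":[[0,0,0],[0,0,0],[0,0,0],[0,0,0],[0,0,0]],"jaw":[255,255,255,255,255]}'; python3 tip.py|sed -n '1p;3p'
python3 - <<'E'
from tip import *
q=P[(abs(P[...,0]-39)<5)&(abs(P[...,1]-60)<5)]; print("pin z",len(q),np.percentile(q[:,2],[5,50,95]) if len(q) else 0)
E
```

```text
clock: 6.45
tool_pos: [0.5935, -0.0603, 0.0389]
eef_rot: [3.13, -0.268, 0.001]
contact_force: [0.8, 0.2, 0.0]
opening: 0.0
grasp_force: 0.0
clock: 6.95
tool_pos: [0.5508, -0.0529, 0.0397]
eef_rot: [3.13, -0.268, 0.004]
contact_force: [0.9, 0.1, 0.1]
opening: -0.0
grasp_force: 0.0
t 6.95 tcp [-28.5  -0.8  39.7] F [0.9 0.3 0.1]
plate top 5444 [[29.9, -28.0, 77.7], [35.4, 0.0, 86.3], [39.6, 28.2, 87.7]]
t 7.0 tcp [-28.2  -0.8  39.7] F [ 0.7 -0.4 -0.2]
finger front 5541 [[-22.9, -15.7, 11.8], [-17.9, -1.4, 84.6], [-14.5, 14.7, 109.2]]
plate top 5461 [[29.7, -28.0, 78.2], [35.4, 0.0, 86.3], [39.6, 28.2, 87.7]]
low z hist [(12, 74), (16, 92), (20, 571), (24, 0), (28, 0), (32, 0), (36, 0), (40, 0), (44, 0), (48, 0), (52, 0), (56, 0), (60, 94), (64, 174), (68, 180), (72, 183), (76, 216), (80, 224), (84, 259), (88, 218), (92, 638), (96, 160), (100, 494), (104, 684), (108, 458)]
pin z 485 [17.7092913  33.37865933 35.71841118]
```

The jaw stayed caught at about 29 mm, and the pin top is at z ≈ 36, so step 1 is done. Next I'll go up and across to behind the bar's outer end.

```bash
python3 -m creep '{"linear":[[0,0,-40],[0,20,-70],[10,70,-70],[20,120,-70],[28,170,-70]],"turn":[[0,0,0],[0,0,0],[0,0,0],[0,0,0],[0,0,0]],"jaw":[255,255,255,255,255]}';python3 -m creep '{"linear":[[0,40,0],[0,65,0],[0,65,0],[0,65,0]],"turn":[[0,0,0],[0,0,0],[0,0,0],[0,0,0]],"jaw":[255,255,255,255]}'
python3 - <<'E'
from tip import *
for z0,z1,nm in((31,39,"bar"),):
    m=(P[...,2]>z0)&(P[...,2]<z1)&(abs(P[...,0])<24)&(P[...,1]<-42)&(P[...,1]>-260)
    r=cv2.minAreaRect(P[m][:,:2].astype(np.float32)); print(nm,m.sum(),r,np.percentile(P[m],[2,98],axis=0).round(1).tolist())
E
```

```text
clock: 7.55
tool_pos: [0.5496, -0.2245, 0.11]
eef_rot: [3.129, -0.267, 0.005]
contact_force: [1.4, 0.6, 0.9]
opening: -0.002
grasp_force: 0.0
clock: 7.95
tool_pos: [0.5375, -0.287, 0.1091]
eef_rot: [-3.13, 0.27, -0.001]
contact_force: [1.9, 1.2, -0.1]
opening: 0.004
grasp_force: 0.0
t 7.95 tcp [  -1.3 -233.7  109.1] F [ 1.6  1.5 -0.1]
finger front 4421 [[4.2, -248.5, 131.9], [9.0, -234.8, 160.6], [11.7, -218.4, 178.8]]
plate top 0 0
low z hist [(12, 0), (16, 0), (20, 0), (24, 0), (28, 0), (32, 0), (36, 0), (40, 0), (44, 0), (48, 0), (52, 0), (56, 0), (60, 0), (64, 0), (68, 0), (72, 0), (76, 0), (80, 0), (84, 0), (88, 0), (92, 0), (96, 0), (100, 0), (104, 0), (108, 0)]
bar 6144 ((0.20483875274658203, -120.40057373046875), (25.62114715576172, 140.6294403076172), 0.15380866825580597) [[-11.9, -188.2, 32.1], [12.4, -53.8, 35.8]]
```

```bash
python3 -m creep '{"linear":[[1,0,40],[1,0,75],[1,0,95],[1,0,98],[1,0,98]],"turn":[[0,0,0],[0,0,0],[0,0,0],[0,0,0],[0,0,0]],"jaw":[255,255,255,255,255]}'; python3 tip.py | sed -n '1,2p;4p'; python3 -c "
import cv2;i=cv2.imread('pics/w.png');cv2.imwrite('pics/w2.png',i[100:400])"
```

```text
clock: 8.5
tool_pos: [0.5388, -0.2851, 0.0111]
eef_rot: [-3.13, 0.265, 0.0]
contact_force: [0.6, -0.1, 0.2]
opening: 0.001
grasp_force: 0.0
t 8.5 tcp [  -0.4 -231.6   11.1] F [0.6 0.  0.2]
finger front 5263 [[4.9, -246.6, -1.0], [9.9, -232.2, 57.5], [13.1, -216.3, 80.9]]
low z hist [(12, 0), (16, 0), (20, 0), (24, 0), (28, 0), (32, 117), (36, 172), (40, 177), (44, 204), (48, 209), (52, 231), (56, 253), (60, 215), (64, 619), (68, 182), (72, 575), (76, 640), (80, 446), (84, 419), (88, 89), (92, 150), (96, 121), (100, 217), (104, 468), (108, 496)]
```

View pics/w2.png

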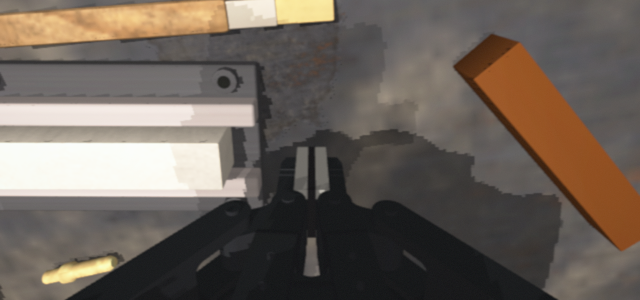

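The view shows the bar's outer end at about (228,160) with the pads behind it at (312,165), in line with it. The collet at (80,270) is clear. I'll go down 5 mm more (tip ≈ 26) and push along tool -y.

```bash
python3 -m creep '{"linear":[[0,0,5],[0,-8,5.5],[0,-16,5.5],[0,-24,5.5],[0,-32,5.5]],"turn":[[0,0,0],[0,0,0],[0,0,0],[0,0,0],[0,0,0]],"jaw":[255,255,255,255,255]}'; python3 -m creep '{"linear":[[0,-8,0],[0,-16,0],[0,-24,0],[0,-32,0],[0,-40,0]],"turn":[[0,0,0],[0,0,0],[0,0,0],[0,0,0],[0,0,0]],"jaw":[255,255,255,255,255]}'
cat > bar.py <<'E'
from tip import *
m=(P[...,2]>31)&(P[...,2]<39)&(abs(P[...,0])<15)&(P[...,1]<44)&(P[...,1]>t[1]+4)
print("bar",m.sum(),cv2.minAreaRect(P[m][:,:2].astype(np.float32)),np.percentile(P[m],[2,98],axis=0).round(1).tolist())
E
python3 bar.py
```

```text
clock: 9.05
tool_pos: [0.5438, -0.2541, 0.006]
eef_rot: [3.13, -0.267, 0.001]
contact_force: [0.1, -1.4, -0.4]
opening: 0.001
grasp_force: 0.6
clock: 9.55
tool_pos: [0.5505, -0.2154, 0.0058]
eef_rot: [3.13, -0.269, 0.001]
contact_force: [0.2, -3.3, 1.7]
opening: 0.002
grasp_force: 1.5
t 9.55 tcp [  -0.9 -160.9    5.8] F [ 0.8 -3.3  1.7]
finger front 5243 [[4.5, -175.8, 8.9], [9.4, -160.7, 52.2], [12.5, -145.3, 75.5]]
plate top 0 0
low z hist [(12, 0), (16, 0), (20, 0), (24, 23), (28, 147), (32, 172), (36, 194), (40, 209), (44, 201), (48, 253), (52, 245), (56, 240), (60, 576), (64, 251), (68, 730), (72, 500), (76, 455), (80, 320), (84, 98), (88, 129), (92, 105), (96, 314), (100, 539), (104, 314), (108, 0)]
bar 14402 ((0.3472003936767578, -87.22537994384766), (138.94329833984375, 26.48966407775879), 89.63681030273438) [[-11.3, -146.8, 31.9], [13.0, -24.0, 35.7]]
```

```bash
python3 -m creep '{"linear":[[0,-8,0],[0,-16,0],[0,-24,0],[0,-32,0],[0,-40,0]],"turn":[[0,0,0],[0,0,0],[0,0,0],[0,0,0],[0,0,0]],"jaw":[255,255,255,255,255]}'; python3 -m creep '{"linear":[[0,-4,0],[0,-7,0],[0,-10,0],[0,-10,0]],"turn":[[0,0,0],[0,0,0],[0,0,0],[0,0,0]],"jaw":[255,255,255,255]}'; python3 bar.py|sed '2d;4d'
```

```text
clock: 10.1
tool_pos: [0.5571, -0.1754, 0.0056]
eef_rot: [-3.13, 0.268, 0.0]
contact_force: [-0.8, -2.0, 0.8]
opening: -0.005
grasp_force: 1.1
clock: 10.5
tool_pos: [0.5588, -0.1657, 0.0055]
eef_rot: [-3.13, 0.268, 0.0]
contact_force: [0.3, -0.0, 0.2]
opening: 0.001
grasp_force: 0.2
t 10.5 tcp [  -1.2 -110.6    5.5] F [0.3 0.  0.2]
plate top 1592 [[30.4, -30.7, 76.2], [35.9, -29.3, 82.0], [39.9, -22.6, 86.9]]
bar 12834 ((0.5365934371948242, -36.68634796142578), (139.31893920898438, 26.45078468322754), 89.0995101928711) [[-11.4, -96.9, 32.1], [12.9, 22.4, 35.7]]
```

```bash
python3 -m creep '{"linear":[[0,-3,0],[0,-5,0],[0,-7,0],[0,-8,0],[0,-8,0]],"turn":[[0,0,0],[0,0,0],[0,0,0],[0,0,0],[0,0,0]],"jaw":[255,255,255,255,255]}'; python3 bar.py|sed '2d;4d'
```

```text
clock: 11.05
tool_pos: [0.5593, -0.1622, 0.0056]
eef_rot: [3.126, -0.271, -0.001]
contact_force: [-0.7, -7.0, -0.6]
opening: 0.0
grasp_force: 3.7
t 11.05 tcp [  -1.3 -107.     5.6] F [ 0.5 -7.  -0.6]
plate top 2161 [[30.4, -30.6, 76.3], [36.4, -28.5, 83.4], [39.9, -19.8, 87.1]]
bar 12438 ((0.5117502212524414, -33.73651123046875), (138.19345092773438, 26.42916488647461), 89.10750579833984) [[-11.4, -93.5, 32.1], [12.8, 25.9, 35.7]]
```

```bash
python3 -m creep '{"linear":[[0,-3,0],[0,-5,0],[0,-5,0]],"turn":[[0,0,0],[0,0,0],[0,0,0]],"jaw":[255,255,255]}'; python3 bar.py|sed '2d;4d'
python3 - <<'E'
import cv2,numpy as np
from workcell import bot
i=cv2.imread('pics/w.png'); j,_=bot.get_image("scene"); 
cv2.imwrite('pics/d.png',np.vstack([cv2.resize(i,(480,300)),cv2.resize(j[160:260,230:390,::-1],(480,300))]))
E
```

```text
clock: 11.4
tool_pos: [0.5594, -0.1619, 0.0058]
eef_rot: [3.12, -0.274, -0.001]
contact_force: [-2.0, -13.7, 0.0]
opening: 0.001
grasp_force: 7.2
t 11.4 tcp [  -1.2 -106.7    5.8] F [  0.4 -13.9   0. ]
plate top 2235 [[30.4, -30.5, 76.2], [36.4, -28.3, 83.5], [39.9, -19.5, 87.2]]
bar 12457 ((0.6672420501708984, -33.315895080566406), (138.61572265625, 26.340879440307617), 89.4666976928711) [[-11.3, -93.3, 32.0], [12.9, 26.6, 35.8]]
```

View pics/d.png

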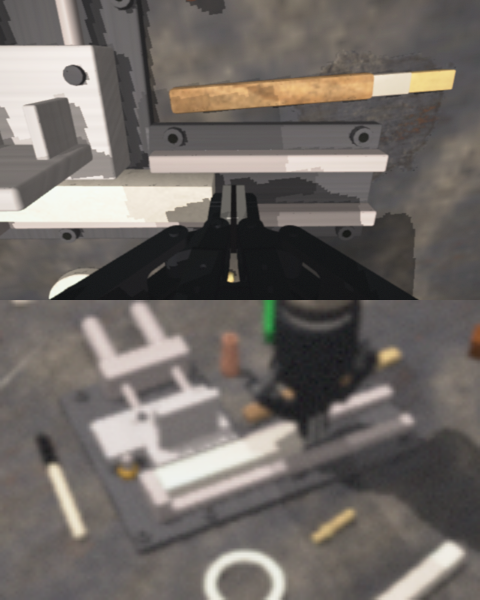

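The scene view shows the bar reaching the end stop at about (155,485), with the pin up at (127,470). The push stalled solidly at 14 N. I'll back off, rise and measure the bar.

```bash
python3 -m creep '{"linear":[[0,8,0],[0,20,0],[0,30,0],[0,30,-40],[0,20,-90]],"turn":[[0,0,0],[0,0,0],[0,0,0],[0,0,0],[0,0,0]],"jaw":[255,255,255,255,255]}'; python3 -m creep '{"linear":[[-10,0,-50],[-30,0,-70],[-40,0,-70],[-40,0,-70]],"turn":[[0,0,0],[0,0,0],[0,0,0],[0,0,0]],"jaw":[255,255,255,255]}'; python3 bar.py
python3 - <<'E'
from tip import *
m=(P[...,2]>30)&(P[...,2]<37)&(abs(P[...,0])<9)&(P[...,1]<44)&(P[...,1]>-130)
q=P[m]; print("bar y range",np.percentile(q[:,1],[.5,99.5]),"x at |y+60|<20",np.percentile(P[(P[...,2]>33)&(P[...,2]<37)&(abs(P[...,1]+65)<20)&(abs(P[...,0])<20)][:,0],[1,99]))
q=P[(P[...,2]>76)&(P[...,2]<92)&(abs(P[...,1])<31)&(P[...,0]>0)&(P[...,0]<75)];print("plate x",np.median(q[:,0]))
q=P[(abs(P[...,0]-39)<4)&(abs(P[...,1]-60)<4)]; print("pin z",np.percentile(q[:,2],[50,95]) if len(q) else 0)
E
```

```text
clock: 12.0
tool_pos: [0.5548, -0.1746, 0.0932]
eef_rot: [-3.129, 0.273, 0.01]
contact_force: [0.8, -0.3, -0.1]
opening: 0.002
grasp_force: 0.0
clock: 12.4
tool_pos: [0.5168, -0.1663, 0.1646]
eef_rot: [-3.13, 0.268, 0.001]
contact_force: [0.2, -0.3, -0.3]
opening: 0.001
grasp_force: 0.0
t 12.4 tcp [ -42.5 -118.4  164.6] F [ 0.3 -0.2 -0.3]
finger front 4420 [[-36.9, -133.2, 187.5], [-32.1, -119.4, 216.1], [-29.3, -103.0, 234.3]]
plate top 1377 [[29.9, -30.2, 79.4], [34.5, -2.4, 86.2], [39.0, 27.7, 87.8]]
low z hist [(12, 0), (16, 0), (20, 0), (24, 0), (28, 0), (32, 0), (36, 0), (40, 0), (44, 0), (48, 0), (52, 0), (56, 0), (60, 0), (64, 0), (68, 0), (72, 0), (76, 0), (80, 0), (84, 0), (88, 0), (92, 0), (96, 0), (100, 0), (104, 0), (108, 0)]
bar 4789 ((0.38393402099609375, -25.72637939453125), (139.4767608642578, 25.39779281616211), 89.23442077636719) [[-11.5, -93.0, 32.9], [12.8, 41.1, 36.0]]
t 12.45 tcp [ -42.1 -118.3  163.8] F [ 0.5  0.4 -0.6]
finger front 4426 [[-36.5, -133.1, 186.8], [-31.7, -119.4, 215.2], [-29.0, -102.9, 233.4]]
plate top 1445 [[29.5, -30.1, 79.3], [34.8, -2.7, 86.2], [39.3, 27.3, 87.7]]
low z hist [(12, 0), (16, 0), (20, 0), (24, 0), (28, 0), (32, 0), (36, 0), (40, 0), (44, 0), (48, 0), (52, 0), (56, 0), (60, 0), (64, 0), (68, 0), (72, 0), (76, 0), (80, 0), (84, 0), (88, 0), (92, 0), (96, 0), (100, 0), (104, 0), (108, 0)]
bar y range [-95.19630807  43.05343355] x at |y+60|<20 [-12.38283207  12.35009276]
plate x 34.778526517361655
pin z [33.81455552 35.91256531]
```

The bar's centre is at y ≈ -25.5, so it is home. The jaw is about 30 mm open with the pin up, and the robot is clear of everything. Handing in.

```bash
python3 -c "
from workcell import bot; print(bot.hand_in())"
```

```text
the job is handed in; nothing more can be done
None
```

The job is handed in at about 12.5 s; the hand-in call gave no verdict. My last measurement showed the jaw caught about 30 mm open on the raised pin, and the bar flat in the channel and home against the end stop (origin y about -25.5 mm).

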